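# Drain the valve housing heavy end down

## Robot

A 7-joint arm with a two-finger parallel gripper is mounted at the origin on the work surface. World frame = base frame: x ahead of the robot, y to its left, z up, the work surface at z = 0. Lengths are in m, angles in degrees, forces in N, time in s.
With the tool pointing down it reaches from about 0.425 to 0.875 m from the base axis. Payload 4.7 kg.
Tool frame: the origin (TCP) lies midway between the tips of the shut fingers; the grasp point (between the pads) lies 19 mm behind it; z points along the fingers, x is the direction in which the jaws open and shut, and the axes are right-handed (so a half turn about z gives the same grasp; the last joint's range is limited). The gripper opens to 87 mm and grips with 3 to 60 N. Pads are 19 mm wide; open, the fingers measure 117 mm over their backs; the gripper's body (75 mm by 190 mm) begins 51 mm behind the grasp point.
Start: joints at [77.412, 18.392, -4.016, 83.108, 1.295, 78.541, -3.26], TCP at [0.151, -0.632, 0.19] pointing down, gripper open.
Joint ranges: [-163.93, 163.93], [-17.29, 119.83], [-79.2, 71.16], [3.27, 140.29], [-89.18, 269.18], [5.43, 117.66], [-154.24, 154.24]. Speed limits (degrees/s): [147.25, 147.25, 180, 180, 180, 180, 180].

## Interface

Orientations are given as [roll, pitch, yaw] about the fixed x, y, z axes, in that order (R = Rz(yaw) Ry(pitch) Rx(roll)).
In Python, from cell import env gives the robot as it stands.
- The arm moves only by the tool carry_out, never from a script. Its argument "plan" is a list of rows, each an object with "grip": the closure, from 0 (fully open) to 1 (shut); "dp": the shift along the tool's x, y, z in m, a list of three; "rotation": the turn, a rotation vector about the tool's x, y, z in degrees, a list of three. In form: [{"grip": grip, "dp": [dx, dy, dz], "rotation": [wx, wy, wz]}, ...]. A call has 1 to 8 rows; each row shifts and turns the pose as measured when the row begins, along the tool's axes as they then stand; what a row does not reach is not made up. A row lasts 1/12 s, in which the tool goes at most 41.7 mm and 7.16 degrees, less where a joint would pass 70% of its speed; a pose out of reach is approached as far as the arm can. A call is refused whole if a number of a shift passes 0.0417 or a number of a turn 7.16, either way. A call with a gripper value outside its range is refused whole. The fingers move at their own pace and stop on an object; "force" is the grip in N (left out, the last holds). Time passes only in rows, so rows that do not move let the fingers close. It gives the time, the measured TCP pose, the force and the opening at its end, in the units of the state.
- env.get_obs(): the state, without advancing time (a new reading comes with each control period).
- env.read_camera(name): name is "side" or "top" or "wrist"; returns the picture (480x640x3 uint8, red, green, blue); there is no depth.
- env.camera_params(name): a dict with "fx", "fy", "cx", "cy" (pixels), "R" (3x3) and "t" (3): a world point X has camera coordinates R X + t. Camera axes: x right, y down, z forward; pixel columns grow to the right and rows downward; lengths in m; the calibration is good to about 2 mm. The wrist camera is an equidistant fisheye: a pixel r from the principal point sees the ray r / f radians off the axis. A picture is of the moment at which its call begins: read the wrist's pose just before it. camera_params takes no time and is no camera call; for the wrist camera it gives the pose at the moment of the call.
- env.sign_off(): hands the job in, once; it reports no verdict.
The state is a dict: "time_s": time; "qpos": joint angles; "joint_velocities": joint speeds; "effort": joint torques, N m; "tool_pos": TCP position; "tool_rot": TCP orientation; "force": force on the tool from outside, world axes, zero at the start; "wrist_torque": the same for the moment, N m; "grip_width": finger opening in m.
Only numpy, scipy, OpenCV 4.12 (cv2) and the standard library are available. Lean on these libraries where they do the work, as an engineer would, in place of code of your own. Each camera call takes 0.05 s, during which the arm holds its last target. There are 200 camera calls.

## Task

Pick up the valve housing that has the swivelling bail handle, by that handle, and let it hang: the end that sags is the heavy one, with the valve inside. Lower it gently lengthwise into the tipping tray with the heavy end towards the drain pan, so that the tray tips down over the pan and stays there, then let go. Leave the shorter housing with the fixed post alone.

Things in the scene. Friction and masses are not known exactly. Their poses are not given: they have to be found in the camera images.
- housing: Aluminium bar 160 mm, 44 mm square steel caps, ends alike, about 0.8 kg; a hidden weight in one end, drawn anew each start. Origin mid-underside, x along the bar. Steel bail at mid-length: pivot (along y) 22 mm up, stiff enough to stand upright, swings 17 deg each way; so lifted by it the bar sags 17 deg, heavy end down. Its grip, 12 (x) by 52 (y) by 26 mm high, is centred 82 mm above the origin.
- post_housing: The housing to be left alone: shorter, 125 mm, same 44 mm square caps, with a fixed round post (14 mm across, 24 mm cap on top, 84 mm high in all) in place of the bail. Origin: middle of its underside, x along the bar. The two housings lie side by side, lengthwise away from the robot, and swap places.
- tray_seat (a point): Middle of the tipping tray's inner floor, 70 mm above the bench. x runs along the tray to its spout end, over the round drain pan (76 mm wide); the -x end has a dark counterweight block. z is normal to the floor; axes tilt with the tray. Inside 196 by 68 mm; side walls 22 mm, end lips 14 mm high. Steel, on a fixed grey stand, pivoted across the middle 10 mm below this point.
- tray (a joint): Tilt of the tray in rad: -0.14 spout end up (where the counterweight holds it when empty), 0.14 spout end fully down over the pan. It turns freely; the housing's heavy end at the spout end tips it down, at the other end it does not.

How it is judged (in metres and radians):
On the way:
1. the housing hangs clear of the bench by its handle, tilted to its heavy end (height (world z) of housing above 0.05 m and angle between housing's own z axis and vertical above 0.15 rad), for 0.2 s.
At the end, for the whole second after the job is handed in: The tray is tipped down to the pan side (joint above 0.11 rad), which only the heavy end at the spout end does; the housing lies flat on the tray floor, at rest, within 25 mm along and 15 mm across of its middle (and 6 mm in height), lengthwise within 12 degrees, flat within 7 degrees (value of joint tray above 0.11 rad and x of housing in the frame of tray_seat between -0.025 and 0.025 m and y of housing in the frame of tray_seat between -0.015 and 0.015 m and z of housing in the frame of tray_seat between -0.006 and 0.006 m and angle between the x axis of housing and the x axis of tray_seat, either way round below 0.21 rad and angle between the z axis of housing and the z axis of tray_seat, either way round below 0.12 rad and linear speed of housing below 0.02 m/s); the robot touches nothing.
It fails at once if the post housing is disturbed (moved more than 20 mm) (distance of post_housing from where it was at the start of the episode above 0.02 m).
It fails at once if the housing is dropped into the tray (faster than 0.6 m/s near its floor) (distance between housing and tray_seat below 0.05 m and linear speed of housing above 0.6 m/s).
It also fails if it takes over 42 s, if anything falls off the work surface, if the arm or the gripper's body presses on something with over 40 N, if the wrist force passes 120 N, or if a joint passes its speed limit or range.

## Working session

There is one attempt and no reset: what is moved stays moved. The work goes in short steps, Python scripts to look and compute and a tool call to move; the robot and the scene stay as the last step left them, time stands still between calls to the robot, and variables do not carry over. Pictures are saved under pics/ and viewed, about 8 in all and at most 12, crops included, and the job is handed in when it is done.

Besides the shell and the picture viewer there is one more tool, called after ">>>" as a command line: name --argument value ..., lists and objects as JSON in quotes. carry_out: Moves the arm, as the interface text tells. Its arguments: {"type":"object","properties":{"plan":{"type":"array","items":{"type":"object","properties":{"grip":{"type":"number"},"dp":{"type":"array","items":{"type":"number"}},"rotation":{"type":"array","items":{"type":"number"}}}}},"force":{"type":"number"}},"required":["plan"]}

```bash
mkdir -p pics; ls; python3 - <<'E'
from cell import env
import cv2
for n in("side","top"):
    cv2.imwrite(f"pics/{n}0.png",env.read_camera(n)[:,:,::-1])
    p=env.camera_params(n);print(n,p)
print(env.get_obs())
E
```

```text
pics
side {'fx': 448.97516898816104, 'fy': 448.97516898816104, 'cx': 320.02703552781406, 'cy': 248.71563782773256, 'R': array([[-0.78156236, -0.62360453,  0.0166635 ],
       [-0.34391118,  0.40842977, -0.84552364],
       [ 0.5204665 , -0.66656021, -0.5336779 ]]), 't': array([0.38394771, 0.25691994, 0.47508487])}
top {'fx': 478.0408693834229, 'fy': 478.0408693834229, 'cx': 318.02323090579586, 'cy': 236.6715979555134, 'R': array([[ 0.02133286, -0.99952552,  0.02221806],
       [-0.99473227, -0.02344873, -0.09978917],
       [ 0.1002628 , -0.01997223, -0.99476051]]), 't': array([-0.06835368,  0.56278675,  0.80832965])}
{'time_s': 0.1, 'qpos': array([77.41364248, 18.43430516, -4.01650496, 83.16781011,  1.29728898,
       78.54157941, -3.25942525]), 'joint_velocities': array([-0.02134083, -0.0910553 ,  0.02504078, -0.17514913, -0.01912401,
       -0.02045128,  0.01770873]), 'effort': array([-3.89675006e-04, -4.92571270e+01, -4.05841051e-01, -3.13394308e+01,
       -6.40732865e-02,  3.95496364e-02,  7.07733238e-05]), 'tool_pos': array([ 0.15038782, -0.63179374,  0.18907773]), 'tool_rot': array([ 1.79992565e+02,  9.83299692e-02, -7.66021014e+01]), 'force': array([-0.45036657, -0.21116853, -0.2656224 ]), 'wrist_torque': array([-0.02532531, -0.02996853,  0.04599081]), 'grip_width': 0.0867256652899406}
```

View pics/side0.png

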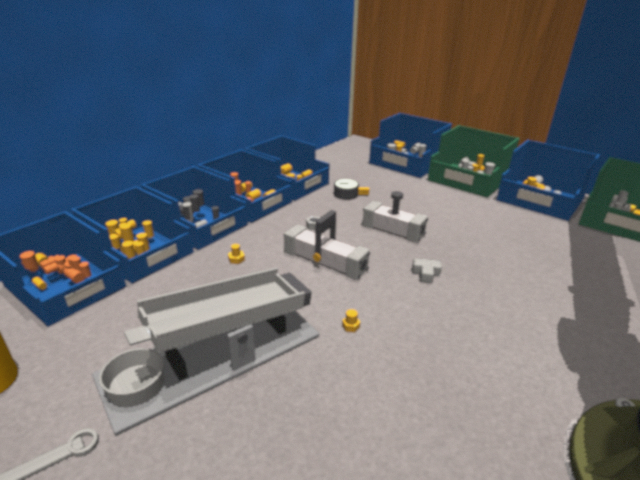

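View pics/top0.png

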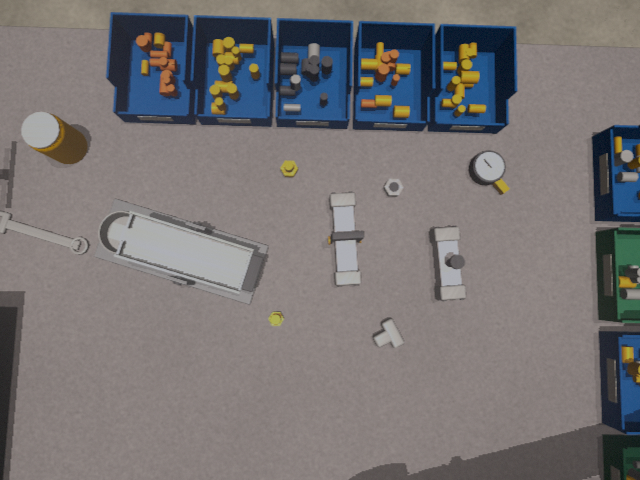

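The side view shows the bail housing at about (325,245), the post housing at (395,215), and the tray running from the spout (140,335) to the counterweight (295,285). In the top view the housing is at (345,238), the post housing at (449,262), and the tray at (185,250) with the pan at its left end. Next I'll enlarge both.

```bash
python3 - <<'E'
import cv2
t=cv2.imread("pics/top0.png")[180:310,90:390]; s=cv2.imread("pics/side0.png")[190:400,90:390]
def up(im,f,x0,y0,n):
    o=cv2.resize(im,None,fx=f,fy=f,interpolation=cv2.INTER_CUBIC)
    for k in range(0,im.shape[1],20):
        cv2.line(o,(int(k*f),0),(int(k*f),6),(0,0,255),1);cv2.putText(o,str(x0+k),(int(k*f),16),0,.35,(0,0,255),1)
    for k in range(0,im.shape[0],20):
        cv2.line(o,(0,int(k*f)),(6,int(k*f)),(0,0,255),1);cv2.putText(o,str(y0+k),(8,int(k*f)+4),0,.35,(0,0,255),1)
    cv2.imwrite(n,o)
up(t,2.66,90,180,"pics/tc.png"); up(s,2.66,90,190,"pics/sc.png")
E
```

```text
(no output)
```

View pics/tc.png

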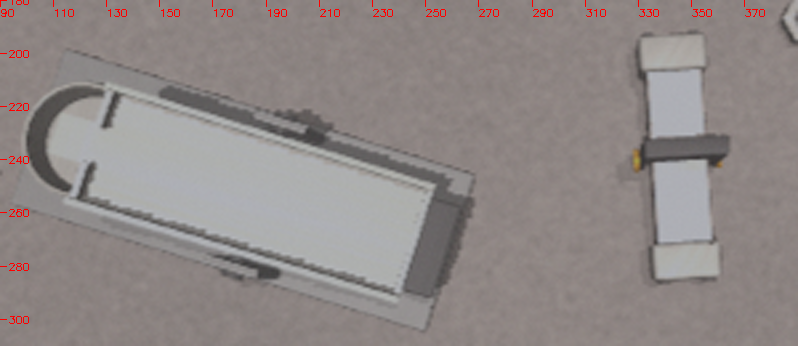

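View pics/sc.png

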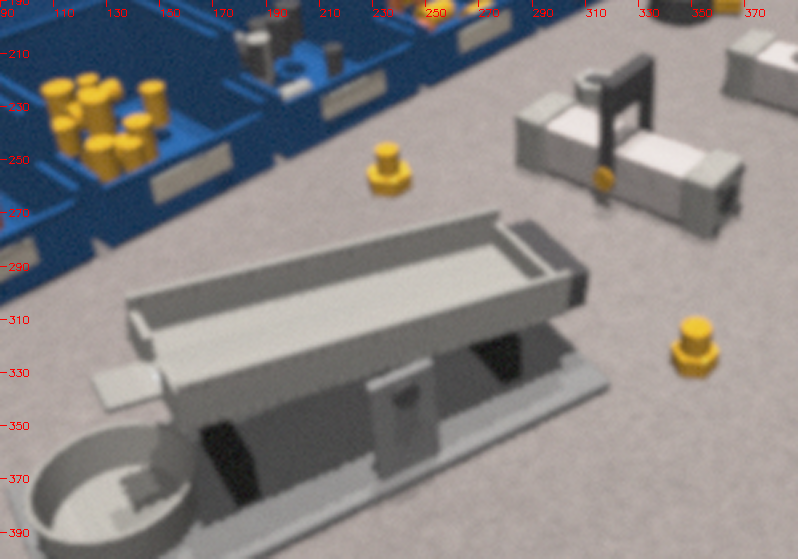

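Crops: the bail bar's ends are at (644,151) and (728,147) in the top crop, and at (607,93) and (648,59) in the side crop. The tray rim corners can be read in both. The spout points towards +y and is up, as expected with the tray empty.

```bash
cat > h.py <<'E'
from cell import env
import numpy as np, cv2
from scipy.optimize import least_squares
def P(n):
    p=env.camera_params(n);K=np.array([[p['fx'],0,p['cx']],[0,p['fy'],p['cy']],[0,0,1]])
    return K@np.c_[p['R'],p['t']]
def tri(a,b):
    A,B=P("top"),P("side")
    X=cv2.triangulatePoints(A,B,np.array(a,float),np.array(b,float)).ravel();X=X[:3]/X[3]
    r=A@np.r_[X,1];return X,np.hypot(*(r[:2]/r[2]-a))
def top(c,z):  # top pixel onto plane z
    A=P("top");M=np.c_[A[:,:2],A[:,2]*z+A[:,3]];q=np.linalg.solve(M,np.r_[c,1]);return q[:2]/q[2]
E
python3 - <<'E'
from h import *
np.set_printoptions(precision=4,suppress=True)
T=lambda u,v:(90+u/2.66,180+v/2.66); S=lambda u,v:(90+u/2.66,190+v/2.66)
D={}
for n,a,b in [("bail+y",(644,151),(607,94)),("bail-y",(728,147),(648,59)),("A",(68,199),(170,390)),("B",(107,87),(128,298)),("C",(435,187),(498,212)),("D",(400,300),(552,276)),
  ("capfarL",(640,35),(545,0))][:6]:
    X,e=tri(T(*a),S(*b));D[n]=X;print(n,X,round(e,2))
A,B,C,Dd=[D[k] for k in "ABCD"]
print("center",(A+B+C+Dd)/4,[np.linalg.norm(x) for x in(A-B,B-C,C-Dd,A-Dd)])
for n,z,c in [("h",.044,[(640,35),(704,35),(653,278),(718,278)])]:
    q=np.array([top(T(*p),z) for p in c]);print(q,q.mean(0))
    d=(q[0]+q[1]-q[2]-q[3])/2;print(np.linalg.norm(d),np.degrees(np.arctan2(d[1],d[0])))
for k in ("AD","BC"):
    d=D[k[0]]-D[k[1]];print(k,np.degrees(np.arctan2(d[1],d[0])),np.degrees(np.arcsin(d[2]/np.linalg.norm(d))))
E
```

```text
bail+y [ 0.5588 -0.0775  0.0866] 0.05
bail-y [ 0.5628 -0.1281  0.0905] 0.6
A [0.522  0.2665 0.1004] 1.26
B [0.5883 0.2453 0.1039] 0.43
C [0.5348 0.0511 0.0734] 0.11
D [0.4683 0.073  0.0733] 2.87
center [0.5283 0.159  0.0877] [np.float64(0.0696797810454209), np.float64(0.2037371033326423), np.float64(0.06993301469280852), np.float64(0.20269415942326774)]
[[ 0.6391 -0.0756]
 [ 0.6402 -0.1175]
 [ 0.4815 -0.0869]
 [ 0.4823 -0.1286]] [ 0.5608 -0.1022]
0.1581372377439505 4.06880594597127
AD 74.498476798234 7.681802466628164
BC 74.58913631890812 8.603367866721213
```

Measurements agree with the text: tray 204 by 70 mm over the rim, bar 158 mm long.

- **Bail:** centre about (0.561, -0.103), bar yaw about 4°.
- **Tray:** pivot about (0.529, 0.163), spout direction about 74.5°.

I'll write a small helper that turns a goal into tool-frame rows.

```bash
cat > go.py <<'E'
import sys
from h import *
from scipy.spatial.transform import Rotation as R
# goal x y z yaw [way: +-deg of turn optional], rows for up to 2 calls
g=[float(a) for a in sys.argv[1:5]]; step=float(sys.argv[5]) if len(sys.argv)>5 else .036
o=env.get_obs();p=o['tool_pos'];r=R.from_euler('xyz',o['tool_rot'],degrees=True)
dy=g[3]-o['tool_rot'][2]
if len(sys.argv)<=6: dy=(dy+180)%360-180
yaw=o['tool_rot'][2]
d=np.array(g[:3])-p; n=int(max(np.ceil(np.linalg.norm(d)/step),np.ceil(abs(dy)/6.8),1))
print("t",o['time_s'],"pos",p.round(4),"rot",o['tool_rot'].round(1),"F",o['force'].round(1),"w",o['grip_width'],"n",n,"dyaw",dy)
for k in range(n):
    y=yaw+dy*k/n; r=R.from_euler('xyz',[180,0,y],degrees=True)
    print(r.inv().apply(d/n).round(3).tolist(),[0,0,round(-dy/n,1)])
E
python3 go.py 0.561 -0.103 0.17 4
```

```text
t 0.1 pos [ 0.1504 -0.6318  0.1891] rot [ 1.80e+02  1.00e-01 -7.66e+01] F [-0.5 -0.2 -0.3] w 0.0867256652899406 n 19 dyaw 80.60210139477215
[-0.022, -0.027, 0.001] [0, 0, np.float64(-4.2)]
[-0.02, -0.029, 0.001] [0, 0, np.float64(-4.2)]
[-0.018, -0.03, 0.001] [0, 0, np.float64(-4.2)]
[-0.015, -0.032, 0.001] [0, 0, np.float64(-4.2)]
[-0.013, -0.033, 0.001] [0, 0, np.float64(-4.2)]
[-0.011, -0.034, 0.001] [0, 0, np.float64(-4.2)]
[-0.008, -0.034, 0.001] [0, 0, np.float64(-4.2)]
[-0.006, -0.035, 0.001] [0, 0, np.float64(-4.2)]
[-0.003, -0.035, 0.001] [0, 0, np.float64(-4.2)]
[-0.0, -0.035, 0.001] [0, 0, np.float64(-4.2)]
[0.002, -0.035, 0.001] [0, 0, np.float64(-4.2)]
[0.005, -0.035, 0.001] [0, 0, np.float64(-4.2)]
[0.007, -0.034, 0.001] [0, 0, np.float64(-4.2)]
[0.01, -0.034, 0.001] [0, 0, np.float64(-4.2)]
[0.012, -0.033, 0.001] [0, 0, np.float64(-4.2)]
[0.015, -0.032, 0.001] [0, 0, np.float64(-4.2)]
[0.017, -0.031, 0.001] [0, 0, np.float64(-4.2)]
[0.019, -0.029, 0.001] [0, 0, np.float64(-4.2)]
[0.021, -0.028, 0.001] [0, 0, np.float64(-4.2)]
```

>>> carry_out --plan '[{"grip":0,"dp":[-0.022,-0.027,0],"rotation":[0,0,-4.2]},{"grip":0,"dp":[-0.02,-0.029,0],"rotation":[0,0,-4.2]},{"grip":0,"dp":[-0.018,-0.03,0],"rotation":[0,0,-4.2]},{"grip":0,"dp":[-0.015,-0.032,0],"rotation":[0,0,-4.2]},{"grip":0,"dp":[-0.013,-0.033,0],"rotation":[0,0,-4.2]},{"grip":0,"dp":[-0.011,-0.034,0],"rotation":[0,0,-4.2]},{"grip":0,"dp":[-0.008,-0.034,0],"rotation":[0,0,-4.2]},{"grip":0,"dp":[-0.006,-0.035,0],"rotation":[0,0,-4.2]}]'

```text
time_s: 0.77
tool_pos: [0.3178, -0.4045, 0.1822]
tool_rot: [179.9, 0.6, -42.6]
force: [0.5, -0.3, 1.1]
grip_width: 0.0869
```

>>> carry_out --plan '[{"grip":0,"dp":[-0.003,-0.035,0],"rotation":[0,0,-4.2]},{"grip":0,"dp":[0,-0.035,0],"rotation":[0,0,-4.2]},{"grip":0,"dp":[0.002,-0.035,0],"rotation":[0,0,-4.2]},{"grip":0,"dp":[0.005,-0.035,0],"rotation":[0,0,-4.2]},{"grip":0,"dp":[0.007,-0.034,0],"rotation":[0,0,-4.2]},{"grip":0,"dp":[0.01,-0.034,0],"rotation":[0,0,-4.2]},{"grip":0,"dp":[0.012,-0.033,0],"rotation":[0,0,-4.2]},{"grip":0,"dp":[0.015,-0.032,0],"rotation":[0,0,-4.2]}]'

```text
time_s: 1.43
tool_pos: [0.4913, -0.1666, 0.1796]
tool_rot: [-179.8, 0.8, -7.3]
force: [0.8, 0.1, -0.7]
grip_width: 0.087
```

```bash
python3 go.py 0.561 -0.103 0.17 4
```

```text
t 1.4333 pos [ 0.4913 -0.1666  0.1796] rot [-179.8    0.8   -7.3] F [ 0.8  0.1 -0.7] w 0.08697515663359025 n 3 dyaw 11.318262366105472
[0.02, -0.024, 0.003] [0, 0, np.float64(-3.8)]
[0.022, -0.023, 0.003] [0, 0, np.float64(-3.8)]
[0.023, -0.021, 0.003] [0, 0, np.float64(-3.8)]
```

>>> carry_out --plan '[{"grip":0,"dp":[0.02,-0.024,0.003],"rotation":[0,0.4,-3.8]},{"grip":0,"dp":[0.022,-0.023,0.003],"rotation":[0,0.4,-3.8]},{"grip":0,"dp":[0.023,-0.021,0.003],"rotation":[0,0,-3.8]},{"grip":0,"dp":[0,0,0],"rotation":[0,0,0]},{"grip":0,"dp":[0,0,0],"rotation":[0,0,0]}]'

```text
time_s: 1.85
tool_pos: [0.5654, -0.0876, 0.169]
tool_rot: [-179.5, -0.2, 5.6]
force: [-0.6, -2.1, -0.2]
grip_width: 0.087
```

```bash
python3 - <<'E'
from h import *
c=env.camera_params("wrist");print(c)
cv2.imwrite("pics/w1.png",env.read_camera("wrist")[:,:,::-1])
# where the measured bail top ends, and centre, should appear
for X in ([.5588,-.0775,.09],[.5628,-.1281,.09],[.5608,-.1028,.095]):
    v=c['R']@X+c['t'];th=np.arccos(v[2]/np.linalg.norm(v));u=v[:2]/np.hypot(*v[:2])*th
    print(c['fx']*u[0]+c['cx'],c['fy']*u[1]+c['cy'])
E
python3 go.py 0.561 -0.103 0.17 4
```

```text
{'fx': 371.64829954431775, 'fy': 371.64829954431775, 'cx': 315.4728229466707, 'cy': 238.00604137390224, 'R': array([[ 0.99541291,  0.09562763,  0.00291328],
       [ 0.09224749, -0.96741196,  0.23580607],
       [ 0.02536792, -0.23445567, -0.97179576]]), 't': array([-0.55562519, -0.16162872,  0.33411121])}
306.7731571046084 219.53006812510588
306.0759902852954 283.0378464914002
306.2575422595178 253.85475742684713
t 1.9 pos [ 0.5653 -0.087   0.1689] rot [-179.4   -0.2    5.6] F [-0.8  1.  -0.1] w 0.08712936258891917 n 1 dyaw -1.6164988844149946
[-0.006, 0.015, -0.001] [0, 0, np.float64(1.6)]
```

View pics/w1.png

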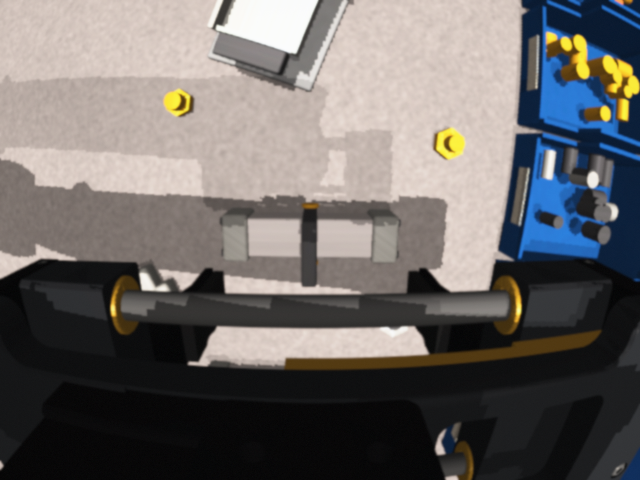

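The wrist view shows the bail at x≈309, y≈208–285, against a predicted x of 306. That puts it about 2 mm further in +x, so I'll use x = 0.562.

>>> carry_out --plan '[{"grip":0,"dp":[-0.005,0.015,0],"rotation":[0,0,1.6]},{"grip":0,"dp":[0,0,0],"rotation":[0,0,0]},{"grip":0,"dp":[0,0,0.02],"rotation":[0,0,0]},{"grip":0,"dp":[0,0,0.02],"rotation":[0,0,0]},{"grip":0,"dp":[0,0,0.01],"rotation":[0,0,0]},{"grip":0,"dp":[0,0,0],"rotation":[0,0,0]}]'

```text
time_s: 2.4
tool_pos: [0.5581, -0.1149, 0.1184]
tool_rot: [-179.8, -0.2, 2.8]
force: [-0.8, -0.7, 0.5]
grip_width: 0.087
```

```bash
python3 go.py 0.562 -0.103 0.063 4 0.012
```

```text
t 2.4 pos [ 0.5581 -0.1149  0.1184] rot [-179.8   -0.2    2.8] F [-0.8 -0.7  0.5] w 0.08704412302332516 n 5 dyaw 1.1860564204878017
[0.001, -0.002, 0.011] [0, 0, np.float64(-0.2)]
[0.001, -0.002, 0.011] [0, 0, np.float64(-0.2)]
[0.001, -0.002, 0.011] [0, 0, np.float64(-0.2)]
[0.001, -0.002, 0.011] [0, 0, np.float64(-0.2)]
[0.001, -0.002, 0.011] [0, 0, np.float64(-0.2)]
```

>>> carry_out --plan '[{"grip":0,"dp":[0.001,-0.003,0.006],"rotation":[0,0,-0.3]},{"grip":0,"dp":[0.001,-0.003,0.01],"rotation":[0,0,-0.3]},{"grip":0,"dp":[0.001,-0.003,0.01],"rotation":[0,0,-0.3]},{"grip":0,"dp":[0.0,-0.001,0.01],"rotation":[0,0,0]},{"grip":0,"dp":[0,0,0.006],"rotation":[0,0,0]},{"grip":0,"dp":[0,0,0.002],"rotation":[0,0,0]},{"grip":0,"dp":[0,0,0],"rotation":[0,0,0]}]'

```text
time_s: 2.98
tool_pos: [0.5612, -0.1059, 0.0721]
tool_rot: [-179.9, -0.3, 3.6]
force: [0.3, 0.4, 0.4]
grip_width: 0.0874
```

```bash
python3 go.py 0.562 -0.103 0.063 4 0.008
```

```text
t 2.9833 pos [ 0.5612 -0.1059  0.0721] rot [-179.9   -0.3    3.6] F [0.3 0.4 0.4] w 0.08740033923492485 n 2 dyaw 0.41384957280700974
[0.0, -0.001, 0.005] [0, 0, np.float64(-0.2)]
[0.0, -0.001, 0.005] [0, 0, np.float64(-0.2)]
```

Position is good, so I'll close firmly. The bar must not slip in the pads.

>>> carry_out --plan '[{"grip":0,"dp":[0,-0.002,0.005],"rotation":[0,0,0]},{"grip":0,"dp":[0,-0.001,0.003],"rotation":[0,0,0]},{"grip":0,"dp":[0,0,0],"rotation":[0,0,0]},{"grip":1,"dp":[0,0,0],"rotation":[0,0,0]},{"grip":1,"dp":[0,0,0],"rotation":[0,0,0]},{"grip":1,"dp":[0,0,0],"rotation":[0,0,0]},{"grip":1,"dp":[0,0,0],"rotation":[0,0,0]},{"grip":1,"dp":[0,0,0],"rotation":[0,0,0]}]' --force 45

```text
time_s: 3.65
tool_pos: [0.5624, -0.1026, 0.0646]
tool_rot: [-179.9, -0.4, 3.6]
force: [-0.6, -0.2, 0.4]
grip_width: 0.0616
```

>>> carry_out --plan '[{"grip":1,"dp":[0,0,0],"rotation":[0,0,0]},{"grip":1,"dp":[0,0,0],"rotation":[0,0,0]},{"grip":1,"dp":[0,0,0],"rotation":[0,0,0]},{"grip":1,"dp":[0,0,0],"rotation":[0,0,0]}]'

```text
time_s: 3.98
tool_pos: [0.5627, -0.1029, 0.0651]
tool_rot: [-180.0, -0.5, 3.6]
force: [-0.2, 0.1, 0.9]
grip_width: 0.035
```

>>> carry_out --plan '[{"grip":1,"dp":[0,0,0],"rotation":[0,0,0]},{"grip":1,"dp":[0,0,0],"rotation":[0,0,0]},{"grip":1,"dp":[0,0,0],"rotation":[0,0,0]},{"grip":1,"dp":[0,0,0],"rotation":[0,0,0]},{"grip":1,"dp":[0,0,0],"rotation":[0,0,0]}]'

```text
time_s: 4.4
tool_pos: [0.5626, -0.1029, 0.065]
tool_rot: [-180.0, -0.5, 3.6]
force: [-0.1, 0.2, -0.1]
grip_width: 0.0035
```

The opening is 3.5 mm, less than the bail's 12 mm, so I missed it. I'll look.

```bash
python3 - <<'E'
from h import *
s=env.read_camera("side")[150:290,220:450,::-1];w=env.read_camera("wrist")[100:400,120:520,::-1]
a=cv2.resize(s,(800,487),interpolation=2);cv2.imwrite("pics/s2.png",a[:,:400+0]) if 0 else None
a=cv2.resize(s,(450,274),interpolation=2);b=cv2.resize(w,(450,337));cv2.imwrite("pics/m2.png",np.vstack([cv2.resize(s,(480,292),interpolation=2),cv2.resize(w,(480,300))]))
E
```

```text
(no output)
```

View pics/m2.png

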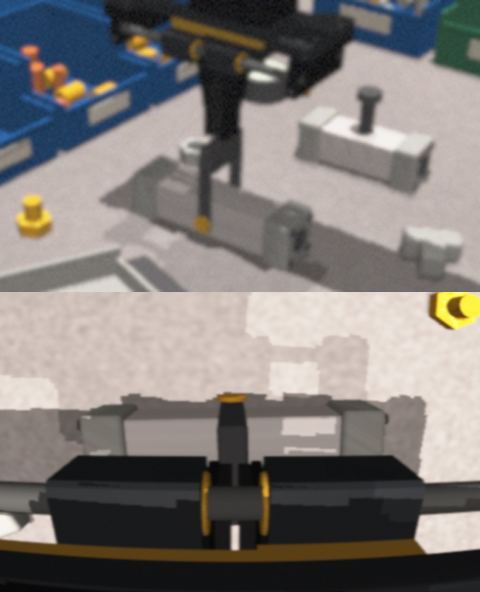

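The top panel (side view) shows the finger over the bail's bar at (222,100). In the bottom panel (wrist view) the bail at (232,430) runs in between the fingers. It may be held despite the reading, so I'll wait two rows and then test-lift slightly.

>>> carry_out --plan '[{"grip":1,"dp":[0,0,0],"rotation":[0,0,0]},{"grip":1,"dp":[0,0,0],"rotation":[0,0,0]},{"grip":1,"dp":[0,0,0],"rotation":[0,0,0]}]'

```text
time_s: 4.75
tool_pos: [0.5626, -0.1029, 0.065]
tool_rot: [-180.0, -0.5, 3.6]
force: [0.2, 0.1, 0.5]
grip_width: 0.0003
```

>>> carry_out --plan '[{"grip":1,"dp":[0,0,-0.004],"rotation":[0,0,0]},{"grip":1,"dp":[0,0,-0.004],"rotation":[0,0,0]},{"grip":1,"dp":[0,0,0],"rotation":[0,0,0]}]'

```text
time_s: 5.0
tool_pos: [0.5624, -0.1029, 0.0736]
tool_rot: [-179.9, -0.4, 3.6]
force: [-0.6, -0.5, -0.4]
grip_width: 0.0005
```

The jaws are empty: zero width and no load. In the picture the fingertips seem to end just above the bar, so I'll check where the reported TCP projects in the side view.

```bash
python3 - <<'E'
from h import *
B=P("side")
def pj(X):
    q=B@np.r_[X,1];return (q[:2]/q[2])
o=env.get_obs();print(o['tool_pos'],o['tool_rot'])
s=env.read_camera("side")[170:270,260:400,::-1]
f=5.7;a=cv2.resize(s,None,fx=f,fy=f,interpolation=2)
for X,c in ((o['tool_pos'],(0,0,255)),(o['tool_pos']+[0,0,.02],(0,255,0)),([.5608,-.1028,.095],(255,0,255)),([.5608,-.1028,.069],(255,0,255))):
    p=pj(np.array(X));print(p);q=((p-[260,170])*f).astype(int);cv2.drawMarker(a,tuple(map(int,q)),c,0,14,1)
cv2.imwrite("pics/s3.png",a)
E
```

```text
[ 0.56240336 -0.10285245  0.07360817] [-179.94595482   -0.42538381    3.58617864]
[325.52479525 225.76625786]
[325.7896874 215.800138 ]
[326.51299405 215.38697809]
[326.1567533  228.32432178]
```

View pics/s3.png

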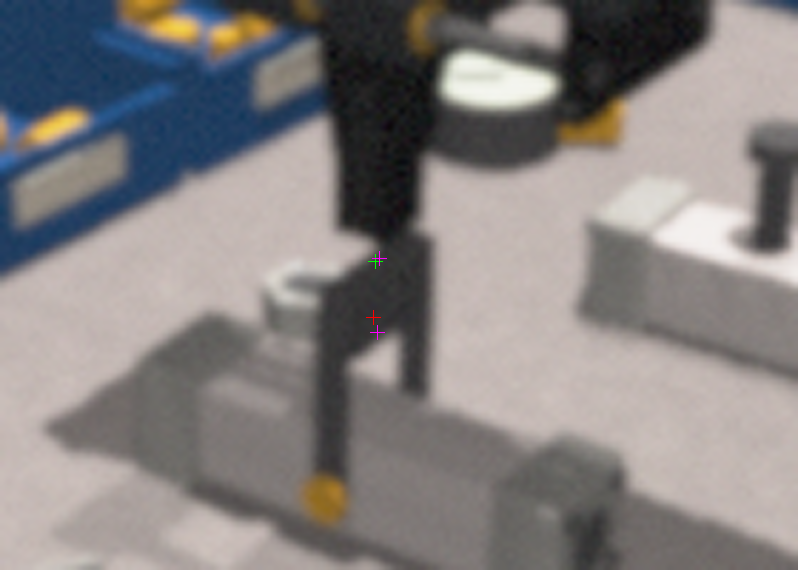

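The visible fingertip is at about (326,211) in the side image, while the reported TCP projects to (325.5,226). So the fingers are either about 28 mm higher or about 50 mm further back than reported. I'll check with the top and wrist views and markers.

```bash
python3 - <<'E'
from h import *
o=env.get_obs();p=o['tool_pos']
c=env.camera_params("wrist");w=env.read_camera("wrist")[:,:,::-1].copy();t=env.read_camera("top")[:,:,::-1].copy()
A=P("top")
def pw(X):
    v=c['R']@X+c['t'];th=np.arccos(v[2]/np.linalg.norm(v));u=v[:2]/np.hypot(*v[:2])*th
    return np.array([c['fx']*u[0]+c['cx'],c['fy']*u[1]+c['cy']])
def pt(X):
    q=A@np.r_[X,1];return q[:2]/q[2]
t=cv2.resize(t[190:310,290:430],None,fx=4,fy=4,interpolation=2)
pts=[(p,(0,0,255)),(p+[0,0,.03],(0,255,0)),(p+[0,0,.1],(255,255,0)),([.5588,-.0775,.095],(255,0,255)),([.5628,-.1281,.095],(255,0,255))]
w=cv2.resize(w[190:430,160:480],None,fx=2,fy=2)[:, :]
for X,col in pts:
    X=np.array(X);print(pt(X),pw(X))
    cv2.drawMarker(t,tuple(map(int,(pt(X)-[290,190])*4)),col,0,12,1);cv2.drawMarker(w,tuple(map(int,(pw(X)-[160,190])*2)),col,0,12,1)
print("cam",-c['R'].T@c['t'],"tcp",p, "tilt fwd",c['R'][2])
w=cv2.resize(w,(0,0),fx=.55,fy=.55) if 0 else w[:, 100:540]
t=cv2.resize(t,(420,360));h=480;t=np.vstack([t,np.zeros((h-360,420,3),np.uint8)])
m=np.hstack([t,w])[:, :];cv2.imwrite("pics/m4.png",cv2.resize(m,(790,int(480*790/m.shape[1]))))
print(m.shape)
E
```

```text
[346.96436781 235.75687545] [314.08536926 265.4459397 ]
[348.51207162 233.84777477] [314.32355369 285.28166211]
[352.64080306 228.75496312] [315.36126635 368.69319732]
[332.36383512 236.21776982] [309.97165193 229.0124072 ]
[363.67531071 234.49128411] [312.23126895 324.26990156]
cam [ 0.55779542 -0.03829746  0.2682969 ] tcp [ 0.56235564 -0.10283043  0.07339019] tilt fwd [ 0.02180694 -0.24326686 -0.96971423]
(480, 860, 3)
```

View pics/m4.png

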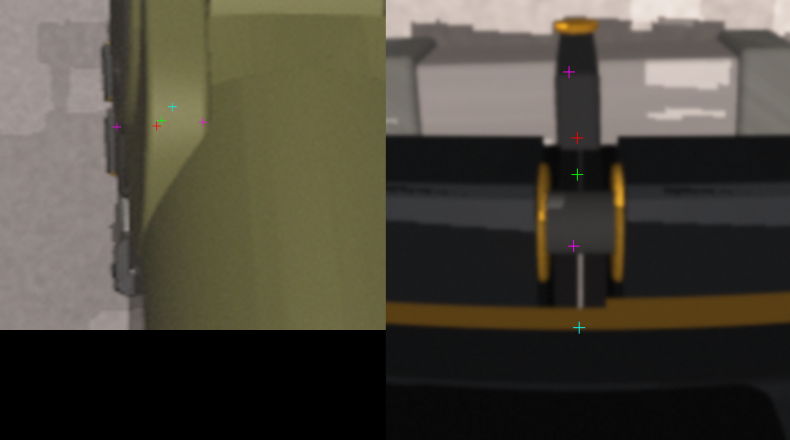

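Both views put the shut tip roughly 28–30 mm above the reported TCP. In the wrist view the fingers start at crop y≈148, in front of the bail's bar, with a closed seam. So the fingers shut above the bail. I'll raise, half open, then go lower in small steps while watching the force.

>>> carry_out --plan '[{"grip":1,"dp":[0,0,-0.008],"rotation":[0,0,0]},{"grip":1,"dp":[0,0,-0.004],"rotation":[0,0,0]},{"grip":0.4,"dp":[0,0,0],"rotation":[0,0,0]},{"grip":0.4,"dp":[0,0,0],"rotation":[0,0,0]},{"grip":0.4,"dp":[0,0,0],"rotation":[0,0,0]},{"grip":0.4,"dp":[0,0,0],"rotation":[0,0,0]},{"grip":0.4,"dp":[0,0,0],"rotation":[0,0,0]},{"grip":0.4,"dp":[0,0,0],"rotation":[0,0,0]}]'

```text
time_s: 5.82
tool_pos: [0.5618, -0.1029, 0.0861]
tool_rot: [-179.9, -0.4, 3.6]
force: [-0.0, 0.2, 0.3]
grip_width: 0.0324
```

>>> carry_out --plan '[{"grip":0.4,"dp":[0,0,0],"rotation":[0,0,0]},{"grip":0.4,"dp":[0,0,0],"rotation":[0,0,0]},{"grip":0.4,"dp":[0,0,0],"rotation":[0,0,0]},{"grip":0.4,"dp":[0,0,0],"rotation":[0,0,0]}]'

```text
time_s: 6.15
tool_pos: [0.5614, -0.1028, 0.0857]
tool_rot: [-179.9, -0.3, 3.6]
force: [0.0, 0.1, -0.2]
grip_width: 0.0513
```

```bash
python3 - <<'E'
from h import *
o=env.get_obs();p=o['tool_pos'];B=P("side")
s=env.read_camera("side")[150:270,260:400,::-1];f=5
a=cv2.resize(s,None,fx=f,fy=f,interpolation=2)
for X,col in ((p,(0,0,255)),(p+[0,0,.028],(0,255,0)),(p+[.026,0,.028],(0,255,0)),(p+[-.026,0,.028],(0,255,0)),(p+[.026,0,0],(0,0,255)),(p+[-.026,0,0],(0,0,255))):
    q=B@np.r_[X,1];q=(q[:2]/q[2]-[260,150])*f;cv2.drawMarker(a,tuple(map(int,q)),col,0,12,1)
cv2.imwrite("pics/s5.png",a);print(p,o['grip_width'])
E
```

```text
[ 0.56141446 -0.10277279  0.0856642 ] 0.051263296518177445
```

View pics/s5.png

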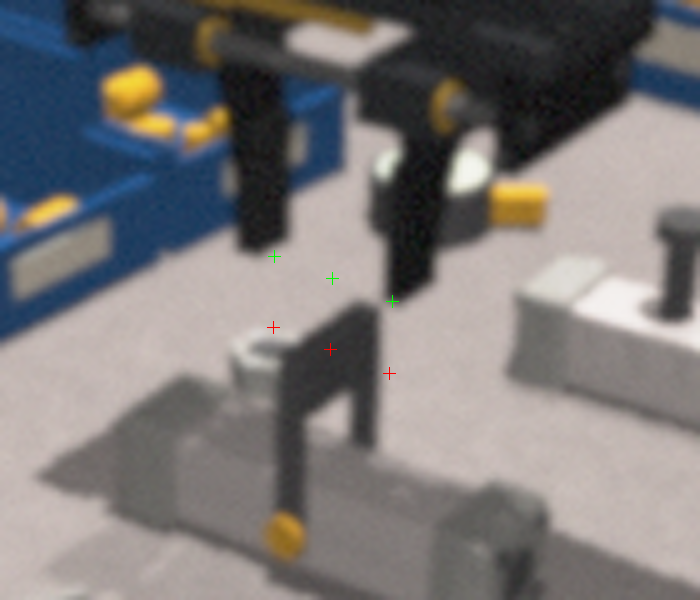

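The two tips, at about (265,248) and (408,295), sit on the green markers, so the tips are about 29 mm above the reported TCP. They straddle the bail. I'll descend to a reported z of about 0.036.

>>> carry_out --plan '[{"grip":0.4,"dp":[0,0,0.006],"rotation":[0,0,0]},{"grip":0.4,"dp":[0,0,0.008],"rotation":[0,0,0]},{"grip":0.4,"dp":[0,0,0.008],"rotation":[0,0,0]},{"grip":0.4,"dp":[0,0,0.006],"rotation":[0,0,0]},{"grip":0.4,"dp":[0,0,0.003],"rotation":[0,0,0]},{"grip":0.4,"dp":[0,0,0],"rotation":[0,0,0]}]'

```text
time_s: 6.7
tool_pos: [0.5609, -0.1027, 0.0504]
tool_rot: [-179.9, -0.2, 3.6]
force: [0.8, -0.4, -0.0]
grip_width: 0.052
```

>>> carry_out --plan '[{"grip":0.4,"dp":[0,0,0.004],"rotation":[0,0,0]},{"grip":0.4,"dp":[0,0,0.005],"rotation":[0,0,0]},{"grip":0.4,"dp":[0,0,0.003],"rotation":[0,0,0]},{"grip":0.4,"dp":[0,0,0],"rotation":[0,0,0]}]'

```text
time_s: 7.03
tool_pos: [0.5608, -0.1025, 0.0368]
tool_rot: [-179.9, -0.2, 3.6]
force: [-0.6, 0.1, -0.2]
grip_width: 0.0521
```

>>> carry_out --plan '[{"grip":1,"dp":[0,0,0],"rotation":[0,0,0]},{"grip":1,"dp":[0,0,0],"rotation":[0,0,0]},{"grip":1,"dp":[0,0,0],"rotation":[0,0,0]},{"grip":1,"dp":[0,0,0],"rotation":[0,0,0]},{"grip":1,"dp":[0,0,0],"rotation":[0,0,0]},{"grip":1,"dp":[0,0,0],"rotation":[0,0,0]},{"grip":1,"dp":[0,0,0],"rotation":[0,0,0]},{"grip":1,"dp":[0,0,0],"rotation":[0,0,0]}]'

```text
time_s: 7.7
tool_pos: [0.5617, -0.1027, 0.0378]
tool_rot: [-179.9, -0.3, 3.6]
force: [-0.1, -0.5, -0.8]
grip_width: 0.0115
```

>>> carry_out --plan '[{"grip":1,"dp":[0,0,0],"rotation":[0,0,0]},{"grip":1,"dp":[0,0,0],"rotation":[0,0,0]},{"grip":1,"dp":[0,0,0],"rotation":[0,0,0]},{"grip":1,"dp":[0,0,0],"rotation":[0,0,0]}]'

```text
time_s: 8.03
tool_pos: [0.5617, -0.1027, 0.0378]
tool_rot: [-179.9, -0.3, 3.6]
force: [1.1, -0.6, -1.2]
grip_width: 0.0112
```

Gripped: the opening stopped at 11.3 mm. I'll lift gently by about 120 mm.

>>> carry_out --plan '[{"grip":1,"dp":[0,0,-0.005],"rotation":[0,0,0]},{"grip":1,"dp":[0,0,-0.01],"rotation":[0,0,0]},{"grip":1,"dp":[0,0,-0.015],"rotation":[0,0,0]},{"grip":1,"dp":[0,0,-0.015],"rotation":[0,0,0]},{"grip":1,"dp":[0,0,-0.015],"rotation":[0,0,0]},{"grip":1,"dp":[0,0,-0.015],"rotation":[0,0,0]},{"grip":1,"dp":[0,0,-0.015],"rotation":[0,0,0]},{"grip":1,"dp":[0,0,-0.01],"rotation":[0,0,0]}]'

```text
time_s: 8.7
tool_pos: [0.5506, -0.1015, 0.1337]
tool_rot: [-179.5, 1.0, 3.6]
force: [0.1, 0.8, -7.2]
grip_width: 0.0118
```

>>> carry_out --plan '[{"grip":1,"dp":[0,0,-0.01],"rotation":[0,0,0]},{"grip":1,"dp":[0,0,-0.005],"rotation":[0,0,0]},{"grip":1,"dp":[0,0,0],"rotation":[0,0,0]},{"grip":1,"dp":[0,0,0],"rotation":[0,0,0]}]'

```text
time_s: 9.03
tool_pos: [0.5506, -0.1014, 0.1507]
tool_rot: [-179.5, 1.0, 3.6]
force: [-0.6, -0.1, -7.3]
grip_width: 0.0118
```

```bash
python3 - <<'E'
from h import *
o=env.get_obs();print(o['tool_pos'],o['tool_rot'],o['force'],o['wrist_torque'],o['grip_width'])
s=env.read_camera("side")[100:300,220:440,::-1]
cv2.imwrite("pics/s6.png",cv2.resize(s,None,fx=3,fy=3,interpolation=2))
E
```

```text
[ 0.55063146 -0.10137101  0.15068009] [-179.46313778    0.95352323    3.64496586] [-0.63647764 -0.08451509 -7.31128088] [-0.0633733  -0.42007466  0.00590043] 0.011775511362367062
```

View pics/s6.png

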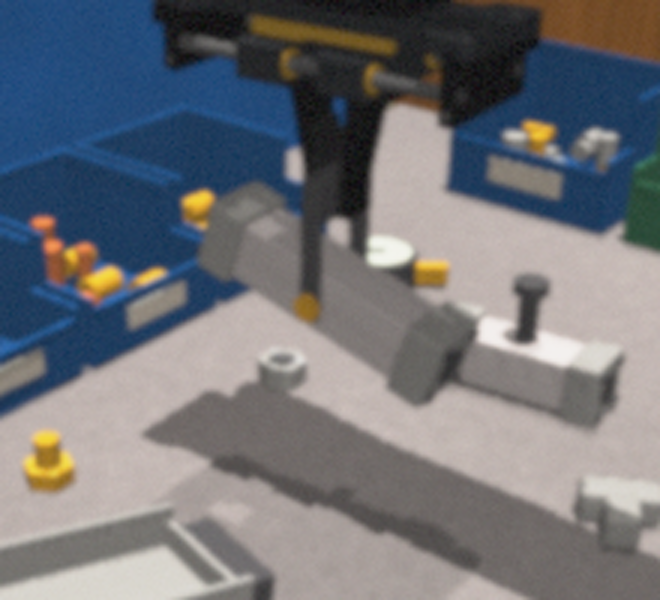

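Held and hanging. The wrist force is about 7.3 N, and the end on the right in the side view (world -x, towards the robot) sags. The wrist torque agrees: τy = -0.42 means the load lies at -x. So the -x end is heavy, and the tool yaw must go from 3.6° to -105.5°. I'll raise it first.

>>> carry_out --plan '[{"grip":1,"dp":[0.003,0,-0.008],"rotation":[-0.3,0.4,0]},{"grip":1,"dp":[0.003,0,-0.012],"rotation":[-0.2,0.4,0]},{"grip":1,"dp":[0.003,0,-0.015],"rotation":[0,0.2,0]},{"grip":1,"dp":[0,0,-0.015],"rotation":[0,0,0]},{"grip":1,"dp":[0,0,-0.008],"rotation":[0,0,0]},{"grip":1,"dp":[0,0,0],"rotation":[0,0,0]}]'

```text
time_s: 9.58
tool_pos: [0.559, -0.0998, 0.2101]
tool_rot: [-179.9, 0.2, 3.7]
force: [1.2, 0.3, -7.6]
grip_width: 0.0113
```

```bash
python3 go.py 0.5305 0.1677 0.21 -105.5 0.012 1
```

```text
t 9.5833 pos [ 0.559  -0.0998  0.2101] rot [-179.9    0.2    3.7] F [ 1.2  0.3 -7.6] w 0.011314180877275315 n 23 dyaw -109.2122561330814
[-0.0, -0.012, 0.0] [0, 0, np.float64(4.7)]
[-0.001, -0.012, 0.0] [0, 0, np.float64(4.7)]
[-0.002, -0.011, 0.0] [0, 0, np.float64(4.7)]
[-0.003, -0.011, 0.0] [0, 0, np.float64(4.7)]
[-0.004, -0.011, 0.0] [0, 0, np.float64(4.7)]
[-0.005, -0.011, 0.0] [0, 0, np.float64(4.7)]
[-0.006, -0.01, 0.0] [0, 0, np.float64(4.7)]
[-0.007, -0.01, 0.0] [0, 0, np.float64(4.7)]
[-0.008, -0.009, 0.0] [0, 0, np.float64(4.7)]
[-0.008, -0.008, 0.0] [0, 0, np.float64(4.7)]
[-0.009, -0.008, 0.0] [0, 0, np.float64(4.7)]
[-0.01, -0.007, 0.0] [0, 0, np.float64(4.7)]
[-0.01, -0.006, 0.0] [0, 0, np.float64(4.7)]
[-0.011, -0.005, 0.0] [0, 0, np.float64(4.7)]
[-0.011, -0.004, 0.0] [0, 0, np.float64(4.7)]
[-0.011, -0.003, 0.0] [0, 0, np.float64(4.7)]
[-0.011, -0.002, 0.0] [0, 0, np.float64(4.7)]
[-0.012, -0.001, 0.0] [0, 0, np.float64(4.7)]
[-0.012, -0.0, 0.0] [0, 0, np.float64(4.7)]
[-0.012, 0.001, 0.0] [0, 0, np.float64(4.7)]
[-0.012, 0.001, 0.0] [0, 0, np.float64(4.7)]
[-0.011, 0.002, 0.0] [0, 0, np.float64(4.7)]
[-0.011, 0.003, 0.0] [0, 0, np.float64(4.7)]
```

>>> carry_out --plan '[{"grip":1,"dp":[0,-0.012,0],"rotation":[0,0,2.5]},{"grip":1,"dp":[-0.001,-0.012,0],"rotation":[0,0,4.7]},{"grip":1,"dp":[-0.002,-0.011,0],"rotation":[0,0,4.7]},{"grip":1,"dp":[-0.003,-0.011,0],"rotation":[0,0,4.7]},{"grip":1,"dp":[-0.004,-0.011,0],"rotation":[0,0,4.7]},{"grip":1,"dp":[-0.005,-0.011,0],"rotation":[0,0,4.7]},{"grip":1,"dp":[-0.006,-0.01,0],"rotation":[0,0,4.7]},{"grip":1,"dp":[-0.007,-0.01,0],"rotation":[0,0,4.7]}]'

```text
time_s: 10.25
tool_pos: [0.5478, -0.0078, 0.2077]
tool_rot: [179.8, 0.2, -33.7]
force: [-0.2, 0.2, -8.5]
grip_width: 0.0118
```

>>> carry_out --plan '[{"grip":1,"dp":[-0.008,-0.009,0],"rotation":[0,0,4.7]},{"grip":1,"dp":[-0.008,-0.008,0],"rotation":[0,0,4.7]},{"grip":1,"dp":[-0.009,-0.008,0],"rotation":[0,0,4.7]},{"grip":1,"dp":[-0.01,-0.007,0],"rotation":[0,0,4.7]},{"grip":1,"dp":[-0.01,-0.006,0],"rotation":[0,0,4.7]},{"grip":1,"dp":[-0.011,-0.005,0],"rotation":[0,0,4.7]},{"grip":1,"dp":[-0.011,-0.004,0],"rotation":[0,0,4.7]},{"grip":1,"dp":[-0.011,-0.003,0],"rotation":[0,0,4.7]}]'

```text
time_s: 10.92
tool_pos: [0.5327, 0.09, 0.203]
tool_rot: [179.2, -0.2, -73.1]
force: [-0.3, -0.1, -8.6]
grip_width: 0.0114
```

```bash
python3 go.py 0.5305 0.1677 0.21 -105.5 0.012 1
```

```text
t 10.9167 pos [0.5327 0.09   0.203 ] rot [179.2  -0.2 -73.1] F [-0.3 -0.1 -8.6] w 0.011407399287626222 n 7 dyaw -32.394500241378196
[-0.011, -0.003, -0.001] [0, 0, np.float64(4.6)]
[-0.011, -0.002, -0.001] [0, 0, np.float64(4.6)]
[-0.011, -0.001, -0.001] [0, 0, np.float64(4.6)]
[-0.011, -0.0, -0.001] [0, 0, np.float64(4.6)]
[-0.011, 0.001, -0.001] [0, 0, np.float64(4.6)]
[-0.011, 0.002, -0.001] [0, 0, np.float64(4.6)]
[-0.011, 0.002, -0.001] [0, 0, np.float64(4.6)]
```

>>> carry_out --plan '[{"grip":1,"dp":[-0.011,-0.003,-0.001],"rotation":[0,0,4.6]},{"grip":1,"dp":[-0.011,-0.002,-0.001],"rotation":[0,0,4.6]},{"grip":1,"dp":[-0.011,-0.001,-0.001],"rotation":[0,0,4.6]},{"grip":1,"dp":[-0.01,0,-0.001],"rotation":[0,0,4.6]},{"grip":1,"dp":[-0.008,0.001,0],"rotation":[0,0,4]},{"grip":1,"dp":[-0.004,0.001,0],"rotation":[0,0,2]},{"grip":1,"dp":[0,0,0],"rotation":[0,0,0]},{"grip":1,"dp":[0,0,0],"rotation":[0,0,0]}]'

```text
time_s: 11.58
tool_pos: [0.5241, 0.1512, 0.202]
tool_rot: [178.9, -0.8, -98.4]
force: [0.6, -0.6, -6.8]
grip_width: 0.0116
```

```bash
python3 go.py 0.5305 0.1677 0.21 -105.5 0.006 1
```

```text
t 11.5833 pos [0.5241 0.1512 0.202 ] rot [178.9  -0.8 -98.4] F [ 0.6 -0.6 -6.8] w 0.011582941296337603 n 4 dyaw -7.075885614145619
[-0.004, -0.001, -0.002] [0, 0, np.float64(1.8)]
[-0.004, -0.001, -0.002] [0, 0, np.float64(1.8)]
[-0.004, -0.001, -0.002] [0, 0, np.float64(1.8)]
[-0.004, -0.001, -0.002] [0, 0, np.float64(1.8)]
```

>>> carry_out --plan '[{"grip":1,"dp":[-0.004,-0.002,0],"rotation":[0.5,-0.4,2]},{"grip":1,"dp":[-0.004,-0.002,0],"rotation":[0.5,-0.3,2]},{"grip":1,"dp":[-0.004,-0.001,0],"rotation":[0,0,2]},{"grip":1,"dp":[-0.004,-0.001,0],"rotation":[0,0,1]},{"grip":1,"dp":[-0.001,0,0],"rotation":[0,0,0]},{"grip":1,"dp":[0,0,0],"rotation":[0,0,0]}]'

```text
time_s: 12.08
tool_pos: [0.5322, 0.1619, 0.1993]
tool_rot: [179.7, -0.5, -105.6]
force: [0.2, 0.1, -7.3]
grip_width: 0.0118
```

```bash
python3 go.py 0.5305 0.1677 0.21 -105.5 0.006 1; python3 - <<'E'
from h import *
s=env.read_camera("side")[120:400,80:360,::-1];t=env.read_camera("top")[160:360,60:340,::-1]
a=cv2.resize(s,(420,420),interpolation=2);b=cv2.resize(t,(370,264));b=np.vstack([b,np.zeros((156,370,3),np.uint8)])
cv2.imwrite("pics/m7.png",np.hstack([a,b]))
E
```

```text
t 12.0833 pos [0.5322 0.1619 0.1993] rot [ 179.7   -0.5 -105.6] F [ 0.2  0.1 -7.3] w 0.01175732091945997 n 3 dyaw 0.08110678137803973
[-0.002, 0.001, -0.004] [0, 0, np.float64(-0.0)]
[-0.002, 0.001, -0.004] [0, 0, np.float64(-0.0)]
[-0.002, 0.001, -0.004] [0, 0, np.float64(-0.0)]
```

View pics/m7.png

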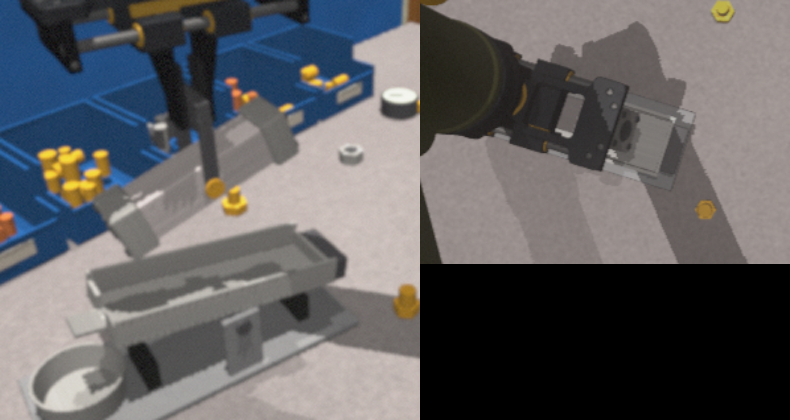

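The housing hangs parallel over the tray with its heavy end (140,240) over the spout side, and the tray is still spout-up. I'll lower it slowly.

>>> carry_out --plan '[{"grip":1,"dp":[-0.003,0.002,0.004],"rotation":[0.3,-0.3,0]},{"grip":1,"dp":[-0.002,0.001,0.008],"rotation":[0,-0.2,0]},{"grip":1,"dp":[-0.001,0,0.01],"rotation":[0,0,0]},{"grip":1,"dp":[0,0,0.01],"rotation":[0,0,0]},{"grip":1,"dp":[0,0,0.006],"rotation":[0,0,0]},{"grip":1,"dp":[0,0,0.002],"rotation":[0,0,0]},{"grip":1,"dp":[0,0,0],"rotation":[0,0,0]}]'

```text
time_s: 12.77
tool_pos: [0.5292, 0.1671, 0.1534]
tool_rot: [179.9, -0.1, -105.6]
force: [-0.6, 0.4, -6.7]
grip_width: 0.0114
```

```bash
python3 go.py 0.5305 0.1677 0.14 -105.5 0.006 1
```

```text
t 12.7667 pos [0.5292 0.1671 0.1534] rot [ 1.799e+02 -1.000e-01 -1.056e+02] F [-0.6  0.4 -6.7] w 0.011367854314394677 n 3 dyaw 0.0856463328817938
[-0.0, -0.0, 0.004] [0, 0, np.float64(-0.0)]
[-0.0, -0.0, 0.004] [0, 0, np.float64(-0.0)]
[-0.0, -0.0, 0.004] [0, 0, np.float64(-0.0)]
```

>>> carry_out --plan '[{"grip":1,"dp":[0,-0.001,0.003],"rotation":[0,0,0]},{"grip":1,"dp":[0,0,0.004],"rotation":[0,0,0]},{"grip":1,"dp":[0,0,0.004],"rotation":[0,0,0]},{"grip":1,"dp":[0,0,0.004],"rotation":[0,0,0]},{"grip":1,"dp":[0,0,0.003],"rotation":[0,0,0]},{"grip":1,"dp":[0,0,0.003],"rotation":[0,0,0]}]'

```text
time_s: 13.27
tool_pos: [0.5319, 0.168, 0.1322]
tool_rot: [-179.9, 0.1, -105.6]
force: [-0.4, 0.5, -6.9]
grip_width: 0.0116
```

>>> carry_out --plan '[{"grip":1,"dp":[0,0,0.003],"rotation":[0,0,0]},{"grip":1,"dp":[0,0,0.003],"rotation":[0,0,0]},{"grip":1,"dp":[0,0,0.003],"rotation":[0,0,0]},{"grip":1,"dp":[0,0,0.002],"rotation":[0,0,0]},{"grip":1,"dp":[0,0,0],"rotation":[0,0,0]}]'

```text
time_s: 13.68
tool_pos: [0.532, 0.1687, 0.1199]
tool_rot: [-179.9, 0.1, -105.6]
force: [0.4, 0.5, -7.3]
grip_width: 0.012
```

>>> carry_out --plan '[{"grip":1,"dp":[0,0,0.002],"rotation":[0,0,0]},{"grip":1,"dp":[0,0,0.002],"rotation":[0,0,0]},{"grip":1,"dp":[0,0,0.002],"rotation":[0,0,0]},{"grip":1,"dp":[0,0,0],"rotation":[0,0,0]}]'

```text
time_s: 14.02
tool_pos: [0.5326, 0.1672, 0.1148]
tool_rot: [-179.9, 0.0, -105.6]
force: [-0.0, 0.8, -5.2]
grip_width: 0.0117
```

>>> carry_out --plan '[{"grip":1,"dp":[0,0,0.002],"rotation":[0,0,0]},{"grip":1,"dp":[0,0,0.001],"rotation":[0,0,0]},{"grip":1,"dp":[0,0,0],"rotation":[0,0,0]},{"grip":1,"dp":[0,0,0],"rotation":[0,0,0]}]'

```text
time_s: 14.35
tool_pos: [0.533, 0.1668, 0.112]
tool_rot: [-179.8, 0.0, -105.7]
force: [-0.5, -0.9, -3.3]
grip_width: 0.0115
```

>>> carry_out --plan '[{"grip":1,"dp":[0,0,0.002],"rotation":[0,0,0]},{"grip":1,"dp":[0,0,0.001],"rotation":[0,0,0]},{"grip":1,"dp":[0,0,0],"rotation":[0,0,0]},{"grip":1,"dp":[0,0,0],"rotation":[0,0,0]}]'

```text
time_s: 14.68
tool_pos: [0.5334, 0.1665, 0.109]
tool_rot: [-179.8, 0.0, -105.7]
force: [-1.2, 0.0, -4.2]
grip_width: 0.0116
```

>>> carry_out --plan '[{"grip":1,"dp":[0,0,0.001],"rotation":[0,0,0]},{"grip":1,"dp":[0,0,0.001],"rotation":[0,0,0]},{"grip":1,"dp":[0,0,0],"rotation":[0,0,0]},{"grip":1,"dp":[0,0,0],"rotation":[0,0,0]}]'

```text
time_s: 15.02
tool_pos: [0.5338, 0.1666, 0.1075]
tool_rot: [-179.7, 0.0, -105.7]
force: [-1.2, -1.0, -2.4]
grip_width: 0.0119
```

>>> carry_out --plan '[{"grip":1,"dp":[0,0.001,0.0015],"rotation":[0,0,0]},{"grip":1,"dp":[0,0.001,0.001],"rotation":[0,0,0]},{"grip":1,"dp":[0,0,0],"rotation":[0,0,0]},{"grip":1,"dp":[0,0,0],"rotation":[0,0,0]}]'

```text
time_s: 15.35
tool_pos: [0.5338, 0.1668, 0.1076]
tool_rot: [-179.5, 0.0, -105.7]
force: [-0.3, -1.8, -2.1]
grip_width: 0.0116
```

>>> carry_out --plan '[{"grip":1,"dp":[0,0,0.001],"rotation":[0,0,0]},{"grip":1,"dp":[0,0,0.001],"rotation":[0,0,0]},{"grip":1,"dp":[0,0,0],"rotation":[0,0,0]}]'

```text
time_s: 15.6
tool_pos: [0.534, 0.1669, 0.1075]
tool_rot: [-179.4, 0.0, -105.7]
force: [-1.0, -1.0, -2.8]
grip_width: 0.0117
```

>>> carry_out --plan '[{"grip":1,"dp":[0,0.001,0.003],"rotation":[-0.6,0,0]},{"grip":1,"dp":[0,0,0.003],"rotation":[0,0,0]},{"grip":1,"dp":[0,0,0],"rotation":[0,0,0]}]'

```text
time_s: 15.85
tool_pos: [0.5348, 0.1675, 0.1081]
tool_rot: [-179.8, -0.0, -105.7]
force: [-0.9, -0.9, -4.5]
grip_width: 0.0118
```

```bash
python3 - <<'E'
from h import *
print({k:np.round(env.get_obs()[k],3) for k in('tool_pos','tool_rot','force','wrist_torque')})
s=env.read_camera("side")[170:410,80:360,::-1];t=env.read_camera("top")[180:310,80:300,::-1]
a=cv2.resize(s,(630,540),interpolation=2);cv2.imwrite("pics/s8.png",a)
E
```

```text
{'tool_pos': array([0.535, 0.168, 0.108]), 'tool_rot': array([-1.79796e+02, -1.80000e-02, -1.05741e+02]), 'force': array([-0.938, -0.922, -4.509]), 'wrist_torque': array([-0.072,  0.395,  0.099])}
```

View pics/s8.png

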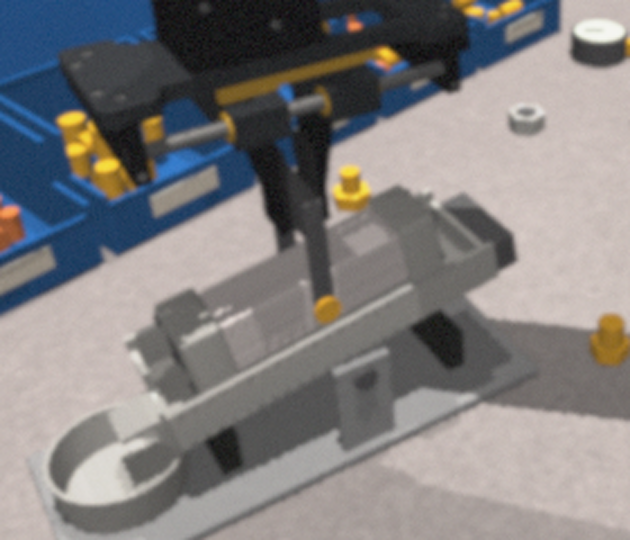

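The tray is tipped: its spout (130,430) is over the pan, and the bar lies in it with its pivot pin at (325,308). There is still about 4 N on the wrist and no further sinking. I'll compute the lateral offset from the pin position, in case the pin rides on the wall.

```bash
python3 - <<'E'
from h import *
np.set_printoptions(precision=4,suppress=True)
B=P("side")
def on(c,z):
    M=np.c_[B[:,:2],B[:,2]*z+B[:,3]];q=np.linalg.solve(M,np.r_[c,1]);return q[:2]/q[2]
p0=on((90+603/2.66,190+179/2.66),.022);h=np.array([.5612,-.1025]);u=np.array([np.cos(np.radians(3.8)),np.sin(np.radians(3.8))]);n=np.array([-u[1],u[0]])
print("bench pin along/across",(p0-h)@u,(p0-h)@n)
a=np.radians(74.5);u=np.array([np.cos(a),np.sin(a)]);n=np.array([-u[1],u[0]]);P0=np.array([.5293,.1634])
for z in(.088,.092,.096,.1):
    p=on((80+325/2.25,170+308/2.25),z);print(z,"pin along/across tray",(p-P0)@u,(p-P0)@n,"vs tcp",(p-[.5348,.1677])@u,(p-[.5348,.1677])@n)
# near rim: outer top edge points
for c in((185,405),(260,357),(400,285)):
    for z in (.085,.092,.1):
        p=on((80+c[0]/2.25,170+c[1]/2.25),z);print(c,z,(p-P0)@u,(p-P0)@n)
print("tcp along/across",([.5348-P0[0],.1677-P0[1]]@u),([.5348-P0[0],.1677-P0[1]]@n))
E
```

```text
bench pin along/across -0.00016095358018487635 0.02757310328567417
0.088 pin along/across tray 0.003807423206488983 0.015960963919839442 vs tcp -0.0018059988107385237 0.020111806395350422
0.092 pin along/across tray 0.005611723745197605 0.020583522236261798 vs tcp -1.6982720299015528e-06 0.024734364711772778
0.096 pin along/across tray 0.007416024283906109 0.025206080552683547 vs tcp 0.0018026022666786023 0.029356923028194527
0.1 pin along/across tray 0.00922032482261467 0.029828638869107273 vs tcp 0.003606902805387164 0.033979481344618256
(185, 405) 0.085 0.09536956147482027 0.042373297092141604
(185, 405) 0.092 0.09681267455421677 0.04991146194307245
(185, 405) 0.1 0.09846194664495553 0.058526507486994096
(260, 357) 0.085 0.049663140787551296 0.030264421161808833
(260, 357) 0.092 0.05194959852456498 0.03802601098612551
(260, 357) 0.1 0.05456269308115194 0.04689639935677347
(400, 285) 0.085 -0.0437228904405341 0.018451889704263907
(400, 285) 0.092 -0.0397133353936011 0.026431436549669892
(400, 285) 0.1 -0.035130986768534836 0.03555091865870507
tcp along/across 0.005613422017227507 -0.00415084247551098
```

The bar sits about 4 mm off-centre towards the +x wall, so the far pin may touch that rim. I'll lift a few mm, shift +4 mm along tool y, and set it down again.

>>> carry_out --plan '[{"grip":1,"dp":[0,0.001,-0.003],"rotation":[0,0,0]},{"grip":1,"dp":[0,0.003,-0.003],"rotation":[0,0,0]},{"grip":1,"dp":[0,0.003,0],"rotation":[0,0,0]},{"grip":1,"dp":[0,0.002,0],"rotation":[0,0,0]},{"grip":1,"dp":[0,0,0],"rotation":[0,0,0]}]'

```text
time_s: 16.37
tool_pos: [0.528, 0.1712, 0.1115]
tool_rot: [-179.6, 0.3, -105.8]
force: [1.6, 0.4, -4.3]
grip_width: 0.0119
```

```bash
python3 go.py 0.5305 0.1677 0.107 -105.5 0.003 1
```

```text
t 16.3667 pos [0.528  0.1712 0.1115] rot [-179.6    0.3 -105.8] F [ 1.6  0.4 -4.3] w 0.011877496921424369 n 3 dyaw 0.3046783478969104
[0.001, -0.001, 0.002] [0, 0, np.float64(-0.1)]
[0.001, -0.001, 0.002] [0, 0, np.float64(-0.1)]
[0.001, -0.001, 0.002] [0, 0, np.float64(-0.1)]
```

>>> carry_out --plan '[{"grip":1,"dp":[0.001,-0.001,0.001],"rotation":[-0.4,0.3,0]},{"grip":1,"dp":[0.001,-0.001,0.002],"rotation":[0,0,0]},{"grip":1,"dp":[0.001,0,0.002],"rotation":[0,0,0]},{"grip":1,"dp":[0,0,0.001],"rotation":[0,0,0]},{"grip":1,"dp":[0,0,0],"rotation":[0,0,0]}]'

```text
time_s: 16.78
tool_pos: [0.5282, 0.1692, 0.1075]
tool_rot: [179.9, -0.0, -105.7]
force: [0.7, -0.6, -4.0]
grip_width: 0.012
```

>>> carry_out --plan '[{"grip":1,"dp":[0,0,0.002],"rotation":[0,0,0]},{"grip":1,"dp":[0,0,0.002],"rotation":[0,0,0]},{"grip":1,"dp":[0,0,0],"rotation":[0,0,0]}]'

```text
time_s: 17.03
tool_pos: [0.5284, 0.1693, 0.1077]
tool_rot: [179.9, -0.1, -105.7]
force: [-0.1, 0.8, -5.0]
grip_width: 0.0117
```

>>> carry_out --plan '[{"grip":1,"dp":[0,0,0.004],"rotation":[0,0,0]},{"grip":1,"dp":[0,0,0.004],"rotation":[0,0,0]}]'

```text
time_s: 17.2
tool_pos: [0.5293, 0.1697, 0.107]
tool_rot: [-179.9, -0.2, -105.6]
force: [-12.8, -5.5, 31.4]
grip_width: 0.0117
```

>>> carry_out --plan '[{"grip":1,"dp":[0,0,0.005],"rotation":[0,0,0]}]'

```text
time_s: 17.28
tool_pos: [0.5293, 0.1697, 0.1069]
tool_rot: [-179.8, -0.4, -105.6]
force: [-14.5, -4.9, 35.6]
grip_width: 0.0112
```

It is firmly bottomed out at z = 0.107: the upward force rises sharply, so the housing is seated. I'll relax and open the jaws.

>>> carry_out --plan '[{"grip":1,"dp":[0,0,0],"rotation":[0,0,0]},{"grip":1,"dp":[0,0,0],"rotation":[0,0,0]},{"grip":0.75,"dp":[0,0,0],"rotation":[0,0,0]},{"grip":0.6,"dp":[0,0,0],"rotation":[0,0,0]},{"grip":0.4,"dp":[0,0,0],"rotation":[0,0,0]},{"grip":0.4,"dp":[0,0,0],"rotation":[0,0,0]},{"grip":0.4,"dp":[0,0,0],"rotation":[0,0,0]},{"grip":0.4,"dp":[0,0,0],"rotation":[0,0,0]}]'

```text
time_s: 17.95
tool_pos: [0.5304, 0.1702, 0.107]
tool_rot: [-179.7, -0.3, -105.6]
force: [0.0, -0.4, -0.1]
grip_width: 0.0436
```

>>> carry_out --plan '[{"grip":0.4,"dp":[0,0,0],"rotation":[0,0,0]},{"grip":0.4,"dp":[0,0,0],"rotation":[0,0,0]},{"grip":0.4,"dp":[0,0,0],"rotation":[0,0,0]}]'

```text
time_s: 18.2
tool_pos: [0.5305, 0.1701, 0.1067]
tool_rot: [-179.8, -0.3, -105.6]
force: [0.5, 1.7, 0.5]
grip_width: 0.051
```

Released with no force. I'll withdraw straight up.

>>> carry_out --plan '[{"grip":0.4,"dp":[0,0,-0.006],"rotation":[0,0,0]},{"grip":0.4,"dp":[0,0,-0.012],"rotation":[0,0,0]},{"grip":0.4,"dp":[0,0,-0.015],"rotation":[0,0,0]},{"grip":0.4,"dp":[0,0,-0.02],"rotation":[0,0,0]},{"grip":0.4,"dp":[0,0,-0.025],"rotation":[0,0,0]},{"grip":0.4,"dp":[0,0,-0.025],"rotation":[0,0,0]},{"grip":0.4,"dp":[0,0,-0.02],"rotation":[0,0,0]},{"grip":0.4,"dp":[0,0,0],"rotation":[0,0,0]}]'

```text
time_s: 18.87
tool_pos: [0.5293, 0.1714, 0.2408]
tool_rot: [-179.7, -0.2, -105.6]
force: [0.7, 0.9, 0.5]
grip_width: 0.0522
```

>>> carry_out --plan '[{"grip":0.4,"dp":[0.01,-0.01,-0.01],"rotation":[0,0,0]},{"grip":0.4,"dp":[0.02,-0.03,0],"rotation":[0,0,0]},{"grip":0.4,"dp":[0.03,0,0],"rotation":[0,0,0]},{"grip":0.4,"dp":[0.03,0,0],"rotation":[0,0,0]},{"grip":0.4,"dp":[0.03,0,0],"rotation":[0,0,0]},{"grip":0.4,"dp":[0.03,0,0],"rotation":[0,0,0]},{"grip":0.4,"dp":[0.02,0,0],"rotation":[0,0,0]},{"grip":0.4,"dp":[0,0,0],"rotation":[0,0,0]}]'

```text
time_s: 19.53
tool_pos: [0.5229, -0.006, 0.2559]
tool_rot: [-179.5, 0.1, -105.0]
force: [0.0, -0.4, -0.4]
grip_width: 0.0528
```

```bash
python3 - <<'E'
from h import *
o=env.get_obs();print(o['time_s'],o['tool_pos'],o['force'],o['joint_velocities'].round(1))
s=env.read_camera("side")[170:410,80:360,::-1];t=env.read_camera("top")[180:310,80:380,::-1]
a=cv2.resize(s,(420,360),interpolation=2);b=cv2.resize(t,(600,260),interpolation=2)[:, :370]
cv2.imwrite("pics/f9.png",np.hstack([a,np.vstack([b,np.zeros((100,370,3),np.uint8)])]))
E
```

```text
19.5333 [ 0.52292383 -0.00602842  0.25588887] [ 0.00211294 -0.36403209 -0.3519568 ] [ 0.1 -0.3 -1.3 -0.  -1.3 -0.4 -1.1]
```

The picture limit is reached, so I'll check numerically. I'll match patches of the seated view (s8) against the new view: the spout lip, the near wall and both caps.

```bash
python3 - <<'E'
from h import *
a=cv2.cvtColor(cv2.imread("pics/s8.png"),6)
n=cv2.cvtColor(cv2.resize(env.read_camera("side")[170:410,80:360,::-1],(630,540),interpolation=2),6)
for nm,(x,y,w,h) in dict(spout=(95,400,80,90),wallmid=(215,330,90,70),cwblock=(440,190,80,80),heavycap=(150,285,80,100),lightcap=(385,185,70,90),pin=(305,270,40,60),stand=(330,345,70,110)).items():
    r=cv2.matchTemplate(n[y-25:y+h+25,x-25:x+w+25],a[y:y+h,x:x+w],cv2.TM_CCOEFF_NORMED);_,m,_,l=cv2.minMaxLoc(r)
    print(nm,"shift px(full)",round((l[0]-25)/2.25,1),round((l[1]-25)/2.25,1),"score",round(m,2))
# post housing
s0=cv2.imread("pics/side0.png",0);s1=cv2.cvtColor(env.read_camera("side"),7)
r=cv2.matchTemplate(s1[175:255,350:445],s0[185:245,360:435],cv2.TM_CCOEFF_NORMED);print("post",cv2.minMaxLoc(r)[1:])
E
```

```text
spout shift px(full) 0.0 0.0 score 0.96
wallmid shift px(full) 0.0 0.0 score 0.88
cwblock shift px(full) -0.9 -10.7 score 0.66
heavycap shift px(full) -0.4 0.0 score 0.34
lightcap shift px(full) 11.1 -10.2 score 0.4
pin shift px(full) 1.3 2.2 score 0.76
stand shift px(full) 0.0 0.0 score 0.98
post (0.9982527494430542, (0, 20), (10, 10))
```

```bash
python3 - <<'E'
from h import *
a=np.radians(74.5);u=np.array([np.cos(a),np.sin(a)]);n=np.array([-u[1],u[0]]);B=P("side")
c=np.array([.5305,.1702])+n*.0276
for z in(.0885,.0917,.095):
    q=B@np.r_[c,z,1];print(z,q[:2]/q[2],"measured",(225.7,309.1))
# predicted cap top corners for flat-in-tipped-tray pose vs top image: brightness of cap patch against bar
t=env.read_camera("top");A=P("top");s=env.read_camera("side")
X=np.array([u[0]*np.cos(.14),u[1]*np.cos(.14),-np.sin(.14)]);Z=np.array([u[0]*np.sin(.14),u[1]*np.sin(.14),np.cos(.14)]);Y=np.cross(Z,X)
piv=np.array([.5305,.1702,.0917])
for h in range(-96,97,6):
    p=piv+X*h/1000+Z*.022+Y*.008
    q=A@np.r_[p,1];q=(q[:2]/q[2]).round().astype(int);w=B@np.r_[p,1];w=(w[:2]/w[2]).round().astype(int)
    print(h,"top",q,t[q[1],q[0]],"side",w,s[w[1]-1:w[1]+2,w[0]-1:w[0]+2].mean((0,1)).round())
E
```

```text
0.0885 [226.46592125 312.57301411] measured (225.7, 309.1)
0.0917 [226.22762497 310.63330021] measured (225.7, 309.1)
0.095 [225.98038187 308.62075991] measured (225.7, 309.1)
-96 top [227 271] [128 123  80] side [279 258] [103.  99.  98.]
-90 top [224 270] [127 123  78] side [275 260] [135. 132. 128.]
-84 top [220 269] [126 124  78] side [272 262] [131. 129. 124.]
-78 top [216 268] [127 123  78] side [268 264] [170. 166. 161.]
-72 top [213 267] [126 122  76] side [264 266] [188. 184. 178.]
-66 top [209 266] [126 123  80] side [260 267] [187. 184. 176.]
-60 top [206 264] [125 121  76] side [256 269] [181. 177. 171.]
-54 top [202 263] [125 121  77] side [252 271] [198. 189. 186.]
-48 top [199 262] [125 121  75] side [248 273] [222. 214. 211.]
-42 top [195 261] [124 121  77] side [244 275] [222. 214. 211.]
-36 top [192 260] [123 121  77] side [240 277] [228. 221. 218.]
-30 top [188 259] [124 121  76] side [236 280] [239. 234. 232.]
-24 top [184 258] [123 119  76] side [232 282] [240. 234. 232.]
-18 top [181 257] [124 120  77] side [228 284] [212. 204. 202.]
-12 top [177 256] [123 121  
[... 437 characters left out ...]
194 301] [240. 234. 232.]
36 top [150 247] [108 104  63] side [189 303] [240. 235. 233.]
42 top [146 246] [108 103  64] side [185 306] [240. 235. 232.]
48 top [143 245] [106 103  62] side [180 308] [240. 235. 233.]
54 top [139 244] [59 57 35] side [176 310] [238. 232. 229.]
60 top [136 243] [54 51 33] side [171 313] [214. 211. 203.]
66 top [133 242] [55 54 32] side [166 315] [215. 212. 204.]
72 top [129 241] [53 53 34] side [161 317] [214. 210. 203.]
78 top [126 240] [55 53 33] side [157 320] [178. 175. 169.]
84 top [122 239] [78 76 50] side [152 322] [111. 108. 105.]
90 top [119 238] [109 106  67] side [147 325] [111. 109. 105.]
96 top [116 237] [136 132  91] side [142 327] [154. 150. 145.]
```

With the housing modelled flat and centred in the tipped tray, the side-view profile matches: both caps at ±55–80 mm, the bail in the middle, and the pin within about 1.5 px. Handing in.

```bash
python3 -c "
from cell import env
print(env.sign_off(), env.get_obs()['time_s'])"
```

```text
the job is handed in; nothing more can be done
the job is handed in; nothing more can be done
```

The housing is lying in the tray with its heavy end at the spout. The tray is tipped down over the pan, and the gripper has let go and moved clear. I handed the job in at about 20 s; no verdict is reported.

**What I did:** I picked the housing up by its bail and let it hang. The end towards the robot sagged, and the wrist torque agreed. I turned it about 109°, lowered it slowly into the tray and let go.

**Last checks**
- **Tray:** the spout and wall matched the tipped view with no shift.
- **Housing:** the side-view profile fitted a housing lying flat and centred to a few millimetres, and the pin was within about 1.5 px of where it should be.
- **Post housing:** it had not moved.

**What failed or disagreed**
- **First grasp:** it closed on nothing. The fingertips were about 29 mm higher than the reported TCP, and I allowed for that on the second try.
- **Seating:** the wrist still read about 4 N downwards while the housing sat on the tray floor. A short downward push rose sharply to 36 N upwards, and the force went to zero on release.
- **Final picture:** the viewer's 12-picture limit stopped me viewing the end state, so those checks are numerical only. The cap patches matched poorly, probably because the gripper's shadow had gone, so I relied on the profile instead.

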